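# Take the loaded board out of the drawer and hold it up level

### The arm

A 7-joint arm with a two-finger parallel gripper is mounted at the origin on the work surface. World frame = base frame: x ahead of the robot, y to its left, z up, the work surface at z = 0. Lengths are in m, angles in rad, forces in N, time in s.
With the tool pointing down it reaches from about 0.35 to 0.9 m from the base axis. Payload 8.1 kg.
Tool frame: the origin (TCP) lies midway between the tips of the shut fingers; the grasp point (between the pads) lies 19 mm behind it; z points along the fingers, y is the line along which they close (so a half turn about z gives the same grasp; the last joint's range is limited). The gripper opens to 92 mm and grips with 3 to 60 N. Pads are 19 mm wide; open, the fingers measure 130 mm over their backs; the gripper's body (75 mm by 190 mm) begins 47 mm behind the grasp point.
Start: joints at [1.181, 0.434, 0.025, 1.573, -0.012, 1.134, -0.075], TCP at [0.177, -0.599, 0.187] pointing down, gripper open.
Joint ranges: [-2.62, 2.62], [-0.44, 2.09], [-1.27, 1.32], [0.08, 2.57], [-1.32, 4.46], [0.12, 2], [-2.74, 2.74]. Speed limits (rad/s): [2.22, 2.22, 3.01, 3.01, 3.14, 3.14, 3.14].

### API

Orientations are given as a rotation vector (axis times angle).
In Python, from cell import arm gives the robot as it stands.
- The arm moves only by the tool carry_out, never from a script. Its arguments are lists of equal length, an entry for each row: "claw": the finger opening in cm, from 0 to 9.18; "delta_pos": the shift along the tool's x, y, z in cm, a list of three; "angular": the turn, a rotation vector about the tool's x, y, z in rad, a list of three. In form: {"claw": [claw, ...], "delta_pos": [[dx, dy, dz], ...], "angular": [[ax, ay, az], ...]}. A call has 1 to 20 rows; each row shifts and turns the commanded pose from where the row before left it, along the tool's axes as they then stand; what a row does not reach is not made up. A row lasts 1/10 s, in which the tool goes at most 50 mm and 8.59 degrees, less where a joint would pass 70% of its speed; a pose out of reach is approached as far as the arm can. A call with a gripper value outside its range is refused whole. The fingers move at their own pace and stop on an object; "force" is the grip in N (left out, the last holds). Time passes only in rows, so rows that do not move let the fingers close. It gives the time, the measured TCP pose, the force, the opening and the grip force at its end, in the units of the state.
- arm.observe(): the state, without advancing time (a new reading comes with each control period).
- arm.get_image(name): name is "scene" or "top" or "wrist"; returns a dict with "frame" (480x640x3 uint8, red, green, blue), "mtx" (3x3 intrinsics, pixels), "T" (4x4, takes a point from camera to world coordinates). Camera axes: x right, y down, z forward; pixel columns grow to the right and rows downward; lengths in m; the calibration is good to about 2 mm. A picture is of the moment at which its call begins. There is no depth.
- arm.sign_off(): hands the job in; it is judged then, once.
Trained networks look in a picture, given as the dict that the camera call returned (one of the last four; its "shot" number tells which), for a name from the list of things; names that differ only in an ending like _2 or _b are one class to them, and where a whole thing is asked for, a point or a joint stands for the part that bears it (a point fixed in the world has none). Each returns a list of dicts, best first, with "conf" (0 to 1); they miss things now and then, are a little off and sometimes report something else, mostly with a low value. They report only what shows in the picture. A call takes as long as a camera call.
- arm.look_for(label, picture): "centre" ([column, row] as shares, 0 to 1, of the picture: columns of its width, rows of its height, amid what is visible of it).
- arm.trace(label, picture): "region" (480x640 bool, what is visible of it) and "centre" ([column, row] as shares, 0 to 1, of the picture: columns of its width, rows of its height, amid what is visible of it).
- arm.place_of(label, picture): "centre" ([column, row] as shares, 0 to 1, of the picture: columns of its width, rows of its height: a listed point, or the origin of a listed thing).
The state is a dict: "clock": time; "joints": joint angles; "dq": joint speeds; "joint_efforts": joint torques, N m; "position": TCP position; "ee_rot": TCP orientation; "force": force on the tool from outside, world axes, zero at the start; "ft_torque": the same for the moment, N m; "width": opening from 0.0 (shut) to 1.0 (fully open); "gripper_force": force on a finger pad.
Only numpy, scipy, OpenCV 4.12 (cv2) and the standard library are available. Lean on these libraries where they do the work, as an engineer would, in place of code of your own. Each camera call takes 0.05 s, during which the arm holds its last target. There are 200 camera calls.

### The job

The board whose two tall parts only stand in place, not yet soldered, has to be looked at before it is soldered: it lies in its aluminium carrier in the top drawer of the steel cabinet, beside a carrier with a bare board. Pull that drawer gently out to its stop, lift the loaded carrier out without tilting it or shifting the parts, and finish while holding it in the gripper, steady and level over the open drawer, about 10 cm above the level of the cabinet's top. Leave the bare board lying in the drawer, the lower drawer shut and the other things on the bench undisturbed.

Things in the scene. Friction and masses are not known exactly. Their poses are not given: they have to be found in the camera images.
- cabinet: Beige steel drawer unit, fixed, 300 deep (its x) x 340 wide (its y) x 170 high, two grey drawers one above the other that open towards its own -x. Origin: middle of its lower front edge, on the bench, its x pointing into the cabinet (its top is 170 above). A multimeter and small boxes lie on the back half of its top, up to 40 high; the front half is empty.
- top_drawer (a joint): Travel of the top drawer in m: 0 shut, 0.175 at its stop; may start up to 20 mm open. It moves along the cabinet's -x with about 2 N, stays where it is left; the stop is hard.
- drawer_handle (a point): Middle of the top drawer's steel bar handle, on the bar's axis; moves with the drawer; axes as the cabinet's. Round bar 11 thick, 120 long, level along the cabinet's y, 40 before the drawer's face (34 free behind it), its axis 35 below the cabinet's top, 135 above the bench; two 8 mm posts 52 either side of the middle.
- drawer_floor (a point): Point on the top drawer's floor (96 above the bench) midway between the carriers' usual places; moves with the drawer; axes as the cabinet's. The drawer is 306 wide inside; side walls rise 54 above this floor, the front 64; the front's inside is 71 before (-x) this point, a foam block 38 high fills the back from 106 behind it.
- carrier: Loaded carrier in the left or right half of the top drawer: aluminium frame 110 (its x) x 60 (its y), solid side rails 20 high, 6 thick along the long sides, to be gripped across the 60; 30 free beside each. Green board between, top 14 above the underside; two tall parts on it (to 42 high). Origin: centre of underside, z up. 0.13-0.22 kg, balanced. Turned up to 7 deg to the cabinet.
- bare_carrier: The same carrier and board with nothing tall on it, in the other half of the drawer, about 150 to the side of the loaded one. Same origin and axes.
- capacitor: Blue can capacitor, 18 dia x 28 high, standing loose on the loaded board; origin: centre of its underside. 18 g.
- transformer: Small transformer, dark core and copper and yellow winding, 26 x 26 x 24 high, standing loose on the loaded board; origin: centre of its underside. 45 g.
- cap_place (a point): The capacitor's place on the loaded board: on the board's top, 24 from the carrier's middle along its -x.
- trafo_place (a point): The transformer's place on the loaded board: on the board's top, 24 from the carrier's middle along its +x.
- lower_drawer (a joint): Travel of the lower drawer in m, 0 shut; it is to stay shut.
- jar_1: Glass jar with a green lid, 66 dia x 60 mm, left on the bench. Origin: its underside. A bystander.
- jar_2: Glass jar with a green lid, 66 dia x 60 mm, left on the bench. Origin: its underside. A bystander.
- parts_box: Closed flat clear box of small parts, 90 x 130 x 28 mm, right on the bench. Origin: its underside. A bystander.
- pliers: Small black-handled pliers lying flat, 125 long x 11 mm, right on the bench. Origin: its underside. A bystander.
- tweezers: Steel tweezers lying flat, 126 long x 6 mm, left on the bench. Origin: its underside. A bystander.
- solder_spool: Red spool of solder wire, 60 dia x 42 mm, right on the bench. Origin: its underside. A bystander.
- brush_pot: White pot of brushes, 72 dia x 90, brush tips up to about 220 mm, right on the bench. Origin: its underside. A bystander.

How it is judged:
By the outcome, as a careful person would: the job done as asked, in the order asked, and still so for the second after the job is handed in, while the arm keeps its last pose, push and grip.
It also fails if it takes over 54 s, if anything falls off the work surface, if the arm or the gripper's body presses on something with over 40 N, if the wrist force passes 120 N, or if a joint passes its speed limit or range.

## Working session

There is one attempt and no reset: what is moved stays moved. The work goes in short steps, Python scripts to look and compute and a tool call to move; the robot and the scene stay as the last step left them, time stands still between calls to the robot, and variables do not carry over. Pictures are saved under pics/ and viewed, at most 10 in all, crops included, and the job is handed in when it is done.

Besides the shell and the picture viewer there is one more tool, called after "Emit:" in YAML: its name, and indented under it one key for each argument. carry_out: Moves the arm, as the interface text tells. Its arguments: {"type":"object","properties":{"claw":{"type":"array","items":{"type":"number"}},"delta_pos":{"type":"array","items":{"type":"array","items":{"type":"number"}}},"angular":{"type":"array","items":{"type":"array","items":{"type":"number"}}},"force":{"type":"number"}},"required":["claw","delta_pos","angular"]}

```bash
mkdir -p pics; ls; cat > h.py <<'E'
import numpy as np, cv2
from cell import arm
from scipy.spatial.transform import Rotation as R
def ray(p,c):
    u=np.array([c[0]*640,c[1]*480,1.]); d=p["T"][:3,:3]@np.linalg.solve(p["mtx"],u)
    return p["T"][:3,3],d/np.linalg.norm(d)
def tri(rays):
    A=0;b=0
    for o,d in rays:
        P=np.eye(3)-np.outer(d,d);A=A+P;b=b+P@o
    x=np.linalg.solve(A,b)
    return x,[np.linalg.norm((np.eye(3)-np.outer(d,d))@(x-o)) for o,d in rays]
def atz(r,z): return r[0]+r[1]*(z-r[0][2])/r[1][2]
def save(p,n): cv2.imwrite(f"pics/{n}.png",cv2.cvtColor(p["frame"],cv2.COLOR_RGB2BGR))
E
python3 - <<'E'
from h import *
np.set_printoptions(precision=4,suppress=True)
s=arm.observe();print({k:np.round(v,3) for k,v in s.items()})
P={n:arm.get_image(n) for n in("scene","top","wrist")}
for n,p in P.items(): save(p,n+"0"); print(n,p["T"][:3,3])
cv2.imwrite("pics/all0.png",np.vstack([cv2.cvtColor(np.hstack([P["scene"]["frame"]]),cv2.COLOR_RGB2BGR)]))
for l in ["cabinet","drawer_handle","drawer_floor","carrier","bare_carrier","jar_1","parts_box","brush_pot","solder_spool","tweezers","pliers"]:
    rs=[]
    for n,p in P.items():
        for q in arm.place_of(l,p)[:2]:
            print(l,n,round(q["conf"],2),np.round(q["centre"],3),"z0",atz(ray(p,q["centre"]),0)[:2])
            if n!="wrist" : rs.append(ray(p,q["centre"])) if q["conf"]>.5 else 0
    if len(rs)==2: print("  TRI",*tri(rs))
E
```

```text
pics
{'clock': np.float64(0.0), 'joints': array([ 1.181,  0.435,  0.025,  1.574, -0.012,  1.134, -0.075]), 'dq': array([ 0.   ,  0.001, -0.   , -0.002, -0.   , -0.   , -0.   ]), 'joint_efforts': array([  0.001, -66.786,   0.986, -31.445,  -0.061,   0.043,   0.   ]), 'position': array([ 0.177, -0.599,  0.187]), 'ee_rot': array([-3.108, -0.449,  0.001]), 'force': array([ 0.595, -0.189,  0.372]), 'ft_torque': array([ 0.004, -0.078,  0.005]), 'gripper_force': np.float64(0.0), 'width': np.float64(0.996)}
scene [1.6121 0.2643 1.8034]
top [ 0.3616 -0.0335  1.2227]
wrist [ 0.2534 -0.5766  0.3835]
cabinet top 0.98 [0.417 0.473] z0 [0.6283 0.0739]
drawer_handle scene 0.76 [0.561 0.497] z0 [0.5088 0.0677]
drawer_handle scene 0.48 [0.416 0.349] z0 [ 0.3215 -0.3486]
drawer_handle top 0.83 [0.405 0.478] z0 [0.622 0.094]
  TRI [0.5926 0.0812 0.1364] [np.float64(0.001443435201482271), np.float64(0.0014434352014823174)]
carrier top 0.47 [0.181 0.552] z0 [0.5269 0.4817]
jar_1 scene 0.84 [0.739 0.568] z0 [0.5151 0.47  ]
jar_1 scene 0.82 [0.758 0.521] z0 [0.4143 0.4914]
jar_1 top 0.81 [0.184 0.553] z0 [
[... 361 characters left out ...]
z0 [ 0.4536 -0.5835]
  TRI [ 0.4545 -0.5875 -0.0123] [np.float64(0.0014259665447320074), np.float64(0.001425966544732181)]
solder_spool scene 0.77 [0.356 0.378] z0 [ 0.4277 -0.4582]
solder_spool top 0.91 [0.715 0.627] z0 [ 0.4183 -0.4438]
  TRI [ 0.4197 -0.4559 -0.0136] [np.float64(0.007172778393746237), np.float64(0.007172778393746266)]
tweezers scene 0.49 [0.7   0.444] z0 [0.3047 0.3385]
tweezers top 0.55 [0.253 0.737] z0 [0.2916 0.3454]
pliers scene 0.67 [0.414 0.351] z0 [ 0.3266 -0.351 ]
pliers scene 0.4 [0.299 0.369] z0 [ 0.4534 -0.5924]
pliers top 0.8 [0.659 0.697] z0 [ 0.3305 -0.3417]
  TRI [ 0.3312 -0.3445  0.0061] [np.float64(0.004251136657507828), np.float64(0.0042511366575078025)]
```

View pics/scene0.png

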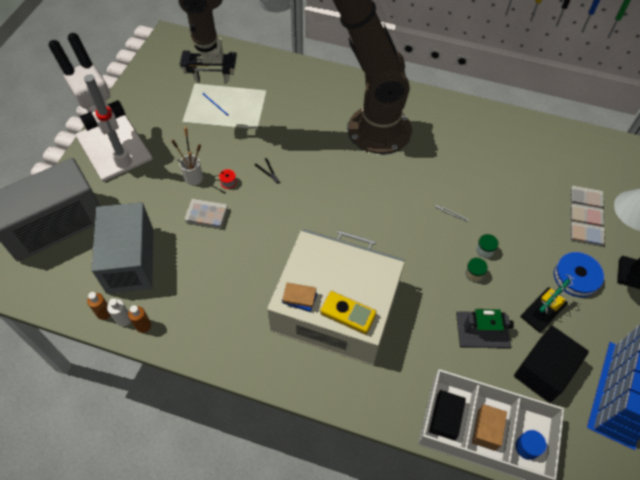

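View pics/top0.png

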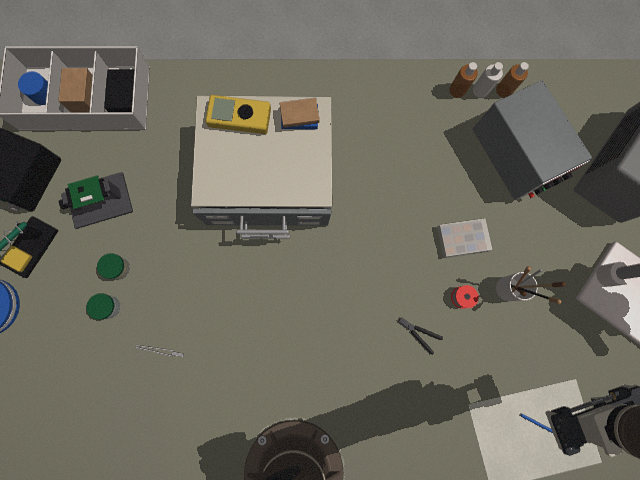

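The scene view shows the cabinet at about (340,290), with its handle at (357,240) facing the robot. The top view shows the handle at about (262,231), the cabinet's front top edge from (193,206) to (332,207), and the drawer almost shut. Bystanders are clear of the path.

```bash
python3 - <<'E'
from h import *
np.set_printoptions(precision=4,suppress=True)
p=arm.get_image("top")
g=[atz(ray(p,(u/640,v/480)),z) for u,v,z in[(193,206,.17),(332,207,.17),(197,97,.17),(331,97,.17),(237,235,.135),(288,235,.135)]]
for a in g: print(a)
s=arm.observe(); M=R.from_rotvec(s["ee_rot"]); print(M.as_matrix())
t=np.array([.545,.085,.28]); print("d tool cm",M.inv().apply(t-s["position"])*100)
E
```

```text
[0.6446 0.2356 0.17  ]
[ 0.639  -0.0983  0.17  ]
[0.9278 0.2357 0.17  ]
[ 0.9265 -0.1019  0.17  ]
[0.5795 0.1345 0.135 ]
[0.5782 0.0094 0.135 ]
[[ 0.9592  0.2828  0.    ]
 [ 0.2828 -0.9592 -0.0001]
 [-0.      0.0001 -1.    ]]
d tool cm [ 54.6769 -55.242   -9.2702]
```

Emit:
carry_out:
  claw: [9, 9, 9, 9, 9, 9, 9, 9, 9, 9, 9, 9, 9, 9, 9, 9, 9, 9, 9, 9]
  delta_pos:
    - [1.2, -1.2, -1.2]
    - [2.9, -2.9, -1.5]
    - [2.9, -2.9, -1.5]
    - [2.9, -2.9, -1.5]
    - [2.9, -2.9, -1.5]
    - [2.9, -2.9, -1.0]
    - [2.9, -2.9, -1.1]
    - [2.9, -2.9, 0]
    - [2.9, -2.9, 0]
    - [2.9, -2.9, 0]
    - [2.9, -2.9, 0]
    - [2.9, -2.9, 0]
    - [2.9, -2.9, 0]
    - [2.9, -2.9, 0]
    - [2.9, -2.9, 0]
    - [2.9, -2.9, 0]
    - [2.9, -2.9, 0]
    - [2.9, -2.9, 0]
    - [2.9, -3.1, 0]
    - [1.3, -1.9, 0]
  angular:
    - [0, 0, 0]
    - [0, 0, 0]
    - [0, 0, 0]
    - [0, 0, 0]
    - [0, 0, 0]
    - [0, 0, 0]
    - [0, 0, 0]
    - [0, 0, 0]
    - [0, 0, 0]
    - [0, 0, 0]
    - [0, 0, 0]
    - [0, 0, 0]
    - [0, 0, 0]
    - [0, 0, 0]
    - [0, 0, 0]
    - [0, 0, 0]
    - [0, 0, 0]
    - [0, 0, 0]
    - [0, 0, 0]
    - [0, 0, 0]

```text
clock: 3.85
position: [0.5447, 0.0919, 0.2809]
ee_rot: [-3.107, -0.454, -0.002]
force: [0.1, 0.2, 0.6]
width: 0.982
gripper_force: 0.0
```

Emit:
carry_out:
  claw: [9, 9, 9, 9, 8, 7, 6, 5, 4, 2.6, 2.6, 2.6]
  delta_pos:
    - [0, 0, 0]
    - [0, 0, 0]
    - [0, 0, 0]
    - [0, 0, 0]
    - [0, 0, 0]
    - [0, 0, 0]
    - [0, 0, 0]
    - [0, 0, 0]
    - [0, 0, 0]
    - [0, 0, 0]
    - [0, 0, 0]
    - [0, 0, 0]
  angular:
    - [0, 0, -0.127]
    - [0, 0, -0.127]
    - [0, 0, -0.127]
    - [0, 0, -0.127]
    - [0, 0, -0.127]
    - [0, 0, -0.127]
    - [0, 0, -0.127]
    - [0, 0, -0.127]
    - [0, 0, -0.127]
    - [0, 0, -0.127]
    - [0, 0, 0]
    - [0, 0, 0]

```text
clock: 5.05
position: [0.5442, 0.0879, 0.2808]
ee_rot: [2.24, 2.202, 0.0]
force: [0.7, 0.6, 1.0]
width: 0.334
gripper_force: 0.0
```

```bash
python3 - <<'E'
from h import *
np.set_printoptions(precision=4,suppress=True)
s=arm.observe(); M=R.from_rotvec(s["ee_rot"]); print(s["clock"],s["position"],s["width"],s["joints"]);print(M.as_matrix())
rs=[]
for n in("wrist","scene","top"):
    p=arm.get_image(n)
    if n=="wrist": save(p,"w1"); print(p["T"])
    for q in arm.place_of("drawer_handle",p)[:2]:
        r=ray(p,q["centre"]);print(n,q["conf"],q["centre"],atz(r,.135))
        if q["conf"]>.5: rs.append(r)
print(tri(rs))
E
```

```text
5.05 [0.5442 0.0879 0.2808] 0.33387357392108424 [ 0.2898  0.3422 -0.7411  1.5637  0.2362  1.3273 -0.497 ]
[[ 0.0174  0.9998  0.0005]
 [ 0.9998 -0.0174 -0.0004]
 [-0.0004  0.0005 -1.    ]]
[[ 0.9999 -0.0157 -0.0049  0.5454]
 [-0.0165 -0.9555 -0.2946  0.168 ]
 [-0.      0.2946 -0.9556  0.4777]
 [ 0.      0.      0.      1.    ]]
wrist 0.77 [0.5791, 0.4848] [0.5895 0.0724 0.135 ]
scene 0.95 [0.5588, 0.4933] [0.5867 0.0761 0.135 ]
scene 0.44 [0.7552, 0.5183] [0.5007 0.4691 0.135 ]
(array([0.5891, 0.0752, 0.1398]), [np.float64(0.001427285521505676), np.float64(0.0014272855215057183)])
```

View pics/w1.png

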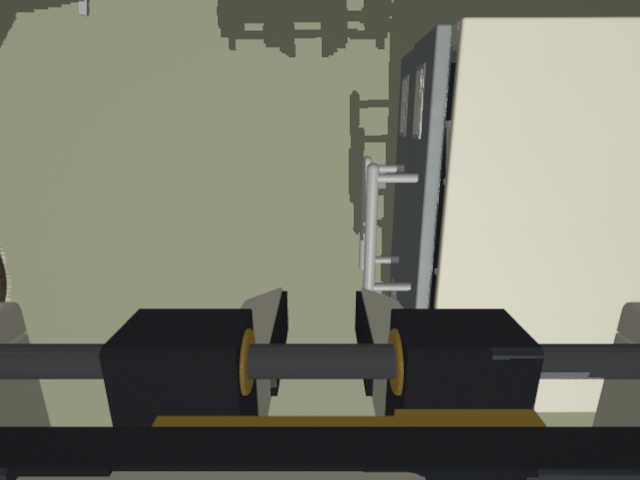

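The wrist view shows the bar along column ~372, with its posts at rows 178 and 287. The top drawer's face is at column ~433 and both fingers are left of the cabinet. Handle x/y agree with the network.

```bash
python3 - <<'E'
from h import *
np.set_printoptions(precision=4,suppress=True)
p=arm.get_image("wrist");s=arm.observe();M=R.from_rotvec(s["ee_rot"])
for u,v,z in[(373,178,.135),(370.5,287,.135),(444,250,.170),(455,50,.17),(436,60,.16),(425,250,.16)]: print(u,v,atz(ray(p,(u/640,v/480)),z))
print(M.inv().apply(np.array([.5885,.074,.118])-s["position"])*100)
E
```

```text
373 178 [0.5906 0.1225 0.135 ]
370.5 287 [0.5909 0.0182 0.135 ]
444 250 [0.647  0.0662 0.17  ]
455 50 [0.6429 0.2182 0.17  ]
436 60 [0.6324 0.2132 0.16  ]
425 250 [0.6339 0.0632 0.16  ]
[-1.2947  4.4256 16.2347]
```

Emit:
carry_out:
  claw: [2.6, 2.6, 2.6, 2.6, 2.6, 2.6, 2.6, 2.6, 2.6, 2.6, 2.6, 2.6, 2.6, 2.6]
  delta_pos:
    - [-0.4, 1.2, 0.6]
    - [-0.4, 1.2, 0.6]
    - [-0.4, 1.2, 0.6]
    - [-0.4, 1.06, 0.6]
    - [0, 0, 1.2]
    - [0, 0, 1.8]
    - [0, 0, 1.8]
    - [0, 0, 1.2]
    - [0, 0, 0.8]
    - [0, 0, 0]
    - [0, 0, 0]
    - [0, 0, 0]
    - [0, 0, 0]
    - [0, 0, 0]
  angular:
    - [0, 0, 0]
    - [0, 0, 0]
    - [0, 0, 0]
    - [0, 0, 0]
    - [0, 0, 0]
    - [0, 0, 0]
    - [0, 0, 0]
    - [0, 0, 0]
    - [0, 0, 0]
    - [0, 0, 0]
    - [0, 0, 0]
    - [0, 0, 0]
    - [0, 0, 0]
    - [0, 0, 0]

```text
clock: 6.8
position: [0.5911, 0.071, 0.1888]
ee_rot: [2.237, 2.205, 0.001]
force: [0.1, 0.4, 0.0]
width: 0.283
gripper_force: 0.0
```

```bash
python3 - <<'E'
from h import *
np.set_printoptions(precision=4,suppress=True)
p=arm.get_image("wrist");s=arm.observe();save(p,"w2");print(s["clock"],s["position"],s["width"],s["force"],s["joints"])
E
```

```text
6.85 [0.5911 0.0709 0.1887] 0.28102420596396777 [-0.0633 -0.1299  0.3109] [ 0.2686  0.4788 -0.6975  1.6041  0.3264  1.1777 -0.5138]
```

View pics/w2.png

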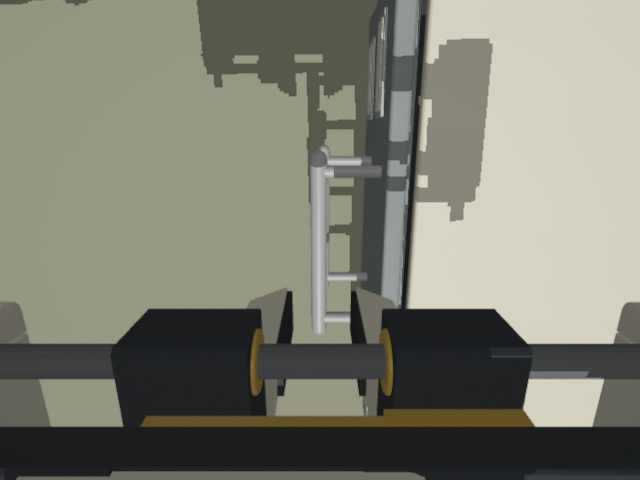

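The bar (column 319) lies centred between the fingers (290 and 352), with the drawer face at column ~385. I'll descend and close.

Emit:
carry_out:
  claw: [2.6, 2.6, 2.6, 2.6, 2.6, 2.6, 2.6, 2.0, 1.5, 1.1, 0.8, 0.8, 0.8, 0.8]
  delta_pos:
    - [0, 0, 1.0]
    - [0, 0, 1.4]
    - [0, 0, 1.4]
    - [0, 0, 1.4]
    - [0, 0, 1.2]
    - [0, 0, 0.6]
    - [0, 0, 0]
    - [0, 0, 0]
    - [0, 0, 0]
    - [0, 0, 0]
    - [0, 0, 0]
    - [0, 0, 0]
    - [0, 0, 0]
    - [0, 0, 0]
  angular:
    - [0, 0, 0]
    - [0, 0, 0]
    - [0, 0, 0]
    - [0, 0, 0]
    - [0, 0, 0]
    - [0, 0, 0]
    - [0, 0, 0]
    - [0, 0, 0]
    - [0, 0, 0]
    - [0, 0, 0]
    - [0, 0, 0]
    - [0, 0, 0]
    - [0, 0, 0]
    - [0, 0, 0]
  force: 12

```text
clock: 8.25
position: [0.5909, 0.0709, 0.1183]
ee_rot: [2.237, 2.206, -0.0]
force: [-0.2, 0.0, 0.3]
width: 0.087
gripper_force: 0.0
```

```bash
python3 - <<'E'
from h import *
np.set_printoptions(precision=4,suppress=True)
p=arm.get_image("wrist");s=arm.observe();save(p,"w3");print(s["clock"],s["position"],s["width"],s["force"],s["gripper_force"])
q=arm.get_image("scene");rs=[]
for x in(p,q):
    for k in arm.place_of("drawer_handle",x)[:1]: print(k,atz(ray(x,k["centre"]),.135)); rs.append(ray(x,k["centre"]))
print(tri(rs))
cv2.imwrite("pics/sc3.png",cv2.resize(cv2.cvtColor(q["frame"][190:350,260:420],cv2.COLOR_RGB2BGR),(560,560)))
E
```

```text
8.3 [0.5909 0.0709 0.1183] 0.08976521252083253 [ 0.0877  1.2467 -0.2376] 0.0
{'centre': [0.5011, 0.6052], 'conf': 0.63} [0.5906 0.0706 0.135 ]
{'centre': [0.5583, 0.4952], 'conf': 0.5} [0.5903 0.0761 0.135 ]
(array([0.5916, 0.0747, 0.1396]), [np.float64(0.002158183242590764), np.float64(0.002158183242590851)])
```

View pics/w3.png

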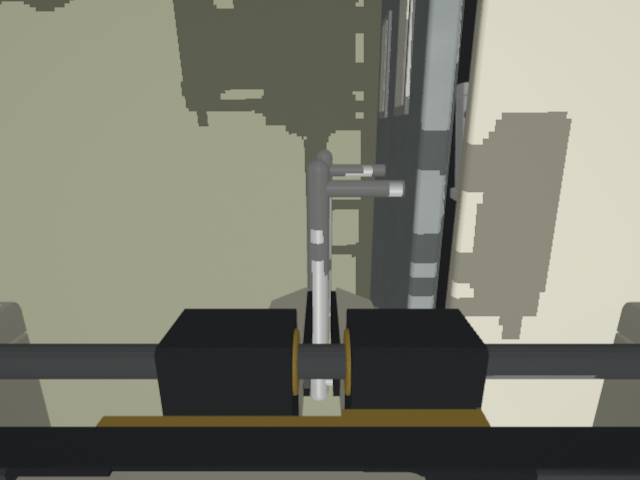

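The bar (columns 312–330) is visibly between the pads (about 308–336), but there is no grip force yet. I'll command the fingers further shut.

Emit:
carry_out:
  claw: [0.5, 0.2, 0, 0, 0]
  delta_pos:
    - [0, 0, 0]
    - [0, 0, 0]
    - [0, 0, 0]
    - [0, 0, 0]
    - [0, 0, 0]
  angular:
    - [0, 0, 0]
    - [0, 0, 0]
    - [0, 0, 0]
    - [0, 0, 0]
    - [0, 0, 0]
  force: 12

```text
clock: 8.95
position: [0.5908, 0.0709, 0.1183]
ee_rot: [-2.237, -2.206, 0.0]
force: [0.8, 0.3, -0.1]
width: 0.007
gripper_force: 0.0
```

```bash
python3 - <<'E'
from h import *
np.set_printoptions(precision=4,suppress=True)
p=arm.get_image("wrist");s=arm.observe();print(s["clock"],s["position"],s["width"],s["force"],s["gripper_force"])
M=R.from_rotvec(s["ee_rot"])
for o in([0,0,0],[0,0,-.019],[0,0,-.038]):
    w=s["position"]+M.apply(o);c=p["T"][:3,:3].T@(w-p["T"][:3,3]);i=p["mtx"]@c;print(o,i[:2]/i[2])
q=arm.get_image("scene")
a=cv2.resize(p["frame"][120:480,160:480],(400,450)); b=cv2.resize(q["frame"][190:290,310:400],(400,450),interpolation=cv2.INTER_CUBIC)
cv2.imwrite("pics/c4.png",cv2.cvtColor(np.hstack([a,b]),cv2.COLOR_RGB2BGR))
E
```

```text
9.0 [0.5909 0.0709 0.1183] 0.005241453553541877 [-0.1839  0.0447 -0.2119] 0.0
[0, 0, 0] [321.2155 277.6734]
[0, 0, -0.019] [321.1992 291.9696]
[0, 0, -0.038] [321.1795 309.2261]
```

View pics/c4.png

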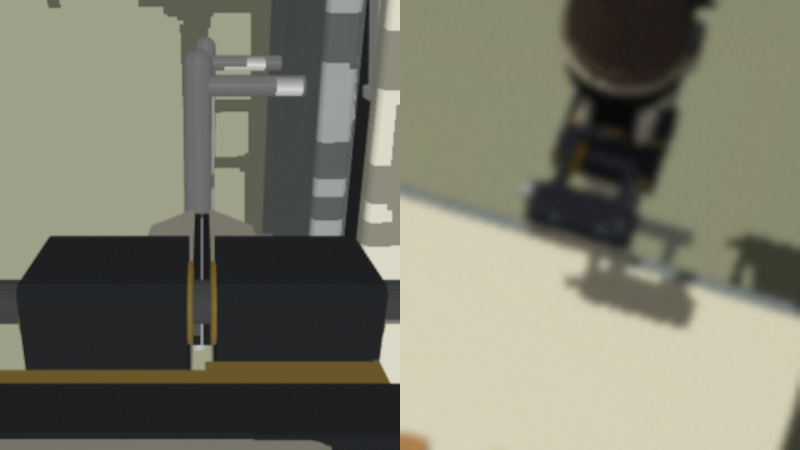

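The crop shows the fingers shut over the top of the bar: it runs in underneath them at row ~290, so it was never between the pads. The visible finger ends seem higher than the nominal TCP. I'll open, go 10 mm lower (the body still clears the cabinet top) and try again while watching the force.

Emit:
carry_out:
  claw: [2.6, 2.6, 2.6, 2.6, 2.6, 2.6, 2.6, 2.6, 2.6]
  delta_pos:
    - [0, 0, 0]
    - [0, 0, 0]
    - [0, 0, 0]
    - [0, 0, 0]
    - [0, 0, 0.3]
    - [0, 0, 0.3]
    - [0, 0, 0.2]
    - [0, 0, 0.2]
    - [0, 0, 0]
  angular:
    - [0, 0, 0]
    - [0, 0, 0]
    - [0, 0, 0]
    - [0, 0, 0]
    - [0, 0, 0]
    - [0, 0, 0]
    - [0, 0, 0]
    - [0, 0, 0]
    - [0, 0, 0]

```text
clock: 9.95
position: [0.5907, 0.0708, 0.1079]
ee_rot: [-2.237, -2.206, 0.001]
force: [-0.2, -0.4, 1.2]
width: 0.284
gripper_force: 0.0
```

Emit:
carry_out:
  claw: [1.5, 0.9, 0.5, 0.5, 0.5, 0.5]
  delta_pos:
    - [0, 0, 0]
    - [0, 0, 0]
    - [0, 0, 0]
    - [0, 0, 0]
    - [0, 0, 0]
    - [0, 0, 0]
  angular:
    - [0, 0, 0]
    - [0, 0, 0]
    - [0, 0, 0]
    - [0, 0, 0]
    - [0, 0, 0]
    - [0, 0, 0]
  force: 12

```text
clock: 10.55
position: [0.5909, 0.0709, 0.1083]
ee_rot: [2.237, 2.206, -0.0]
force: [-0.5, 0.3, 0.0]
width: 0.055
gripper_force: 0.0
```

```bash
python3 - <<'E'
from h import *
np.set_printoptions(precision=4,suppress=True)
s=arm.observe();print(s["clock"],s["position"],s["width"],s["force"],s["gripper_force"])
q=arm.get_image("scene")
im0=cv2.cvtColor(cv2.imread("pics/scene0.png"),cv2.COLOR_BGR2RGB)
out=[]
for im,w in((im0,np.array([.177,-.599,.187])),(q["frame"],s["position"])):
    c=[]
    for dz in(0,.019,.066):
        v=q["mtx"]@(q["T"][:3,:3].T@(w+[0,0,dz]-q["T"][:3,3]));c.append(v[:2]/v[2])
    print(np.array(c)); u,v=np.round(c[0]).astype(int)
    a=cv2.resize(im[max(v-40,0):max(v-40,0)+80,u-40:u+40],(400,400),interpolation=cv2.INTER_CUBIC)
    for k in c: cv2.circle(a,(int((k[0]-u+40.5)*5),int((k[1]-max(v-40,0)+.5)*5)),3,(255,0,0),-1)
    out.append(a)
cv2.imwrite("pics/c5.png",cv2.cvtColor(np.hstack(out),cv2.COLOR_RGB2BGR))
E
```

```text
10.55 [0.5909 0.0709 0.1083] 0.05474780358075653 [-0.4815  0.3308  0.0055] 0.0
[[213.374   88.766 ]
 [212.6715  84.9463]
 [210.8892  75.2559]]
[[355.2054 241.6998]
 [355.5705 238.6439]
 [356.4996 230.8663]]
```

View pics/c5.png

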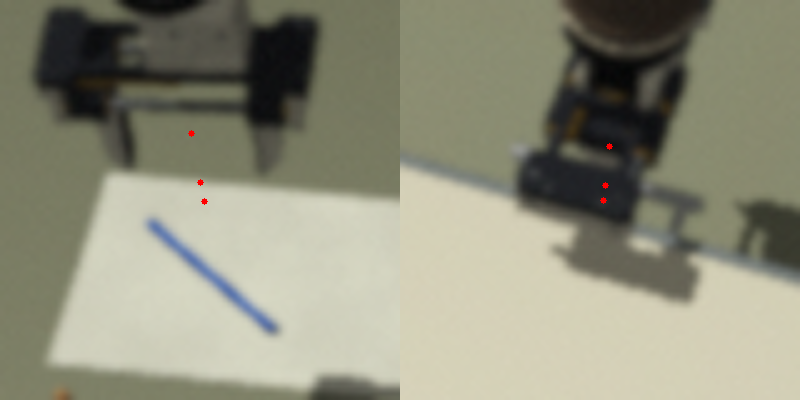

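In the left crop the real fingertips are at row ~170 while the reported TCP projects to row ~201. 66 mm spans 68 rows here, so the true tips sit about 30 mm behind the reported TCP. I'll correct for that and descend about 22 mm more, stepwise.

Emit:
carry_out:
  claw: [2.6, 2.6, 2.6, 2.6, 2.6, 2.6, 2.6, 2.6]
  delta_pos:
    - [0, 0, 0]
    - [0, 0, 0]
    - [0, 0, 0]
    - [0, 0, 0.3]
    - [0, 0, 0.3]
    - [0, 0, 0.3]
    - [0, 0, 0.3]
    - [0, 0, 0]
  angular:
    - [0, 0, 0]
    - [0, 0, 0]
    - [0, 0, 0]
    - [0, 0, 0]
    - [0, 0, 0]
    - [0, 0, 0]
    - [0, 0, 0]
    - [0, 0, 0]

```text
clock: 11.4
position: [0.5905, 0.0708, 0.0957]
ee_rot: [-2.237, -2.206, 0.001]
force: [0.2, -0.4, -0.4]
width: 0.28
gripper_force: 0.0
```

Emit:
carry_out:
  claw: [1.8, 1.2, 0.6, 0.5, 0.5, 0.5]
  delta_pos:
    - [0, 0, 0]
    - [0, 0, 0]
    - [0, 0, 0]
    - [0, 0, 0]
    - [0, 0, 0]
    - [0, 0, 0]
  angular:
    - [0, 0, 0]
    - [0, 0, 0]
    - [0, 0, 0]
    - [0, 0, 0]
    - [0, 0, 0]
    - [0, 0, 0]
  force: 6

```text
clock: 12.0
position: [0.5908, 0.0709, 0.0964]
ee_rot: [-2.237, -2.206, 0.0]
force: [-1.5, 0.1, 2.7]
width: 0.112
gripper_force: 6.0
```

The fingers now stop on the bar at 10.3 mm with 6 N. I'll take a deeper hold: open a little, down 9 mm, close again.

Emit:
carry_out:
  claw: [2.4, 2.4, 2.4, 2.4, 2.4, 1.8, 1.2, 0.6, 0.5, 0.5, 0.5]
  delta_pos:
    - [0, 0, 0]
    - [0, 0, 0]
    - [0, 0, 0.3]
    - [0, 0, 0.3]
    - [0, 0, 0.3]
    - [0, 0, 0]
    - [0, 0, 0]
    - [0, 0, 0]
    - [0, 0, 0]
    - [0, 0, 0]
    - [0, 0, 0]
  angular:
    - [0, 0, 0]
    - [0, 0, 0]
    - [0, 0, 0]
    - [0, 0, 0]
    - [0, 0, 0]
    - [0, 0, 0]
    - [0, 0, 0]
    - [0, 0, 0]
    - [0, 0, 0]
    - [0, 0, 0]
    - [0, 0, 0]
  force: 15

```text
clock: 13.1
position: [0.5909, 0.071, 0.0873]
ee_rot: [-2.237, -2.206, -0.0]
force: [0.7, 1.0, -1.0]
width: 0.112
gripper_force: 15.0
```

Emit:
carry_out:
  claw: [0.5, 0.5, 0.5, 0.5, 0.5, 0.5, 0.5, 0.5, 0.5, 0.5, 0.5, 0.5, 0.5, 0.5, 0.5, 0.5, 0.5, 0.5, 0.5, 0.5]
  delta_pos:
    - [0, -0.1, 0]
    - [0, -0.3, 0]
    - [0, -0.5, 0]
    - [0, -0.7, 0]
    - [0, -0.9, 0]
    - [0, -0.9, 0]
    - [0, -0.9, 0]
    - [0, -0.9, 0]
    - [0, -0.9, 0]
    - [0, -0.9, 0]
    - [0, -0.9, 0]
    - [0, -0.9, 0]
    - [0, -0.9, 0]
    - [0, -0.9, 0]
    - [0, -0.9, 0]
    - [0, -0.9, 0]
    - [0, -0.7, 0]
    - [0, -0.5, 0]
    - [0, -0.3, 0]
    - [0, -0.2, 0]
  angular:
    - [0, 0, 0]
    - [0, 0, 0]
    - [0, 0, 0]
    - [0, 0, 0]
    - [0, 0, 0]
    - [0, 0, 0]
    - [0, 0, 0]
    - [0, 0, 0]
    - [0, 0, 0]
    - [0, 0, 0]
    - [0, 0, 0]
    - [0, 0, 0]
    - [0, 0, 0]
    - [0, 0, 0]
    - [0, 0, 0]
    - [0, 0, 0]
    - [0, 0, 0]
    - [0, 0, 0]
    - [0, 0, 0]
    - [0, 0, 0]

```text
clock: 15.1
position: [0.4496, 0.0729, 0.0873]
ee_rot: [-2.237, -2.206, 0.0]
force: [2.0, 3.0, -5.7]
width: 0.112
gripper_force: 15.0
```

Emit:
carry_out:
  claw: [0.5, 0.5, 0.5, 0.5, 0.5]
  delta_pos:
    - [0, -0.2, 0]
    - [0, -0.2, 0]
    - [0, -0.2, 0]
    - [0, -0.2, 0]
    - [0, -0.15, 0]
  angular:
    - [0, 0, 0]
    - [0, 0, 0]
    - [0, 0, 0]
    - [0, 0, 0]
    - [0, 0, 0]

```text
clock: 15.6
position: [0.4402, 0.073, 0.0873]
ee_rot: [-2.237, -2.206, 0.0]
force: [1.7, 1.3, -5.3]
width: 0.115
gripper_force: 15.0
```

Emit:
carry_out:
  claw: [0.5, 0.5, 0.5, 0.5]
  delta_pos:
    - [0, -0.15, 0]
    - [0, -0.15, 0]
    - [0, -0.15, 0]
    - [0, -0.15, 0]
  angular:
    - [0, 0, 0]
    - [0, 0, 0]
    - [0, 0, 0]
    - [0, 0, 0]

```text
clock: 16.0
position: [0.4342, 0.0731, 0.0873]
ee_rot: [-2.237, -2.206, 0.0]
force: [1.8, 2.9, -5.9]
width: 0.115
gripper_force: 15.0
```

Emit:
carry_out:
  claw: [0.5, 0.5]
  delta_pos:
    - [0, -0.15, 0]
    - [0, -0.15, 0]
  angular:
    - [0, 0, 0]
    - [0, 0, 0]

```text
clock: 16.2
position: [0.4312, 0.0732, 0.0873]
ee_rot: [-2.237, -2.206, 0.0]
force: [1.5, 1.8, -6.3]
width: 0.114
gripper_force: 15.0
```

Emit:
carry_out:
  claw: [0.5, 0.5]
  delta_pos:
    - [0, -0.15, 0]
    - [0, -0.15, 0]
  angular:
    - [0, 0, 0]
    - [0, 0, 0]

```text
clock: 16.4
position: [0.4282, 0.0732, 0.0873]
ee_rot: [2.237, 2.206, -0.0]
force: [1.6, 2.0, -6.4]
width: 0.114
gripper_force: 15.0
```

Emit:
carry_out:
  claw: [0.5, 0.5]
  delta_pos:
    - [0, -0.15, 0]
    - [0, -0.1, 0]
  angular:
    - [0, 0, 0]
    - [0, 0, 0]

```text
clock: 16.6
position: [0.4257, 0.0732, 0.0873]
ee_rot: [-2.237, -2.206, 0.0]
force: [1.1, 2.6, -7.7]
width: 0.111
gripper_force: 15.0
```

Emit:
carry_out:
  claw: [0.5, 0.5]
  delta_pos:
    - [0, -0.15, 0]
    - [0, -0.1, 0]
  angular:
    - [0, 0, 0]
    - [0, 0, 0]

```text
clock: 16.8
position: [0.4232, 0.0732, 0.0873]
ee_rot: [2.237, 2.206, -0.0]
force: [2.2, 2.2, -7.5]
width: 0.112
gripper_force: 15.0
```

Emit:
carry_out:
  claw: [0.5, 0.5]
  delta_pos:
    - [0, -0.15, 0]
    - [0, -0.1, 0]
  angular:
    - [0, 0, 0]
    - [0, 0, 0]

```text
clock: 17.0
position: [0.4207, 0.0733, 0.0873]
ee_rot: [-2.237, -2.206, 0.0]
force: [1.3, 1.7, -7.5]
width: 0.112
gripper_force: 15.0
```

Emit:
carry_out:
  claw: [0.5, 0.5]
  delta_pos:
    - [0, -0.1, 0]
    - [0, -0.1, 0]
  angular:
    - [0, 0, 0]
    - [0, 0, 0]

```text
clock: 17.2
position: [0.4188, 0.0733, 0.0873]
ee_rot: [-2.237, -2.206, 0.0]
force: [2.1, 2.1, -6.9]
width: 0.112
gripper_force: 15.0
```

Emit:
carry_out:
  claw: [0.5, 0.5]
  delta_pos:
    - [0, -0.1, 0]
    - [0, -0.1, 0]
  angular:
    - [0, 0, 0]
    - [0, 0, 0]

```text
clock: 17.4
position: [0.4176, 0.0734, 0.0874]
ee_rot: [2.237, 2.205, 0.002]
force: [8.4, 2.8, -15.3]
width: 0.114
gripper_force: 15.0
```

The force rose to 8 N in x at the stop, about 173 mm of travel. I'll relax, release, rise and look.

Emit:
carry_out:
  claw: [0.5, 1.0, 1.8, 2.4, 2.4, 2.4, 2.4, 2.4, 2.4, 3, 4, 5, 6]
  delta_pos:
    - [0, 0.1, 0]
    - [0, 0, 0]
    - [0, 0, 0]
    - [0, 0, 0]
    - [0, 0, -0.5]
    - [0, 0, -1.5]
    - [0, 0, -2]
    - [0, 0, -2.5]
    - [0, 0, -3]
    - [0, 0, -3]
    - [0, 0, -3]
    - [0, 0, -2]
    - [0, 0, -0.8]
  angular:
    - [0, 0, 0]
    - [0, 0, 0]
    - [0, 0, 0]
    - [0, 0, 0]
    - [0, 0, 0]
    - [0, 0, 0]
    - [0, 0, 0]
    - [0, 0, 0]
    - [0, 0, 0]
    - [0, 0, 0]
    - [0, 0, 0]
    - [0, 0, 0]
    - [0, 0, 0]

```text
clock: 18.7
position: [0.4188, 0.0736, 0.2726]
ee_rot: [2.235, 2.204, 0.004]
force: [-0.2, 0.3, -0.5]
width: 0.541
gripper_force: 0.0
```

```bash
cat > look.py <<'E'
from h import *
import sys
np.set_printoptions(precision=4,suppress=True)
s=arm.observe();print(s["clock"],s["position"],s["ee_rot"],s["width"],s["joints"])
P={n:arm.get_image(n) for n in("wrist","scene","top")}
for n in P: save(P[n],n+"_"+sys.argv[1])
for l,z in (("carrier",.096),("bare_carrier",.096),("drawer_floor",.096),("drawer_handle",.135),("capacitor",.11),("transformer",.11),("cap_place",.11),("trafo_place",.11)):
    rs=[]
    for n,p in P.items():
        for q in arm.place_of(l,p)[:2]:
            r=ray(p,q["centre"]);print(l,n,round(q["conf"],2),np.array(q["centre"])*[640,480],atz(r,z))
            if q["conf"]>.45: rs.append(r)
    if len(rs)>1: print("   TRI",*tri(rs))
E
python3 look.py a
```

```text
18.7 [0.4188 0.0736 0.2726] [2.2353 2.2038 0.0036] 0.5405475155271783 [ 0.4623  0.1064 -0.8151  1.8392  0.0837  1.2271 -0.3922]
carrier wrist 0.81 [452.48  131.616] [0.5425 0.1463 0.096 ]
carrier scene 0.77 [377.792 237.888] [0.5454 0.1358 0.096 ]
   TRI [0.5437 0.1409 0.0935] [np.float64(0.005303572539981311), np.float64(0.005303572539981328)]
bare_carrier wrist 0.73 [447.104 278.112] [ 0.5497 -0.0006  0.096 ]
bare_carrier wrist 0.37 [458.112 131.52 ] [0.5477 0.1463 0.096 ]
bare_carrier scene 0.92 [338.368 225.888] [ 0.5424 -0.0012  0.096 ]
bare_carrier top 0.86 [291.968 250.32 ] [0.5463 0.0011 0.096 ]
   TRI [0.5464 0.0009 0.1021] [np.float64(0.001544572583586028), np.float64(0.0010828749563530705), np.float64(0.0010847417783080918)]
drawer_floor wrist 0.93 [448.192 206.016] [0.5444 0.0759 0.096 ]
drawer_floor scene 0.62 [474.688 274.8  ] [0.5792 0.4648 0.096 ]
drawer_floor scene 0.57 [357.12 231.6 ] [0.5439 0.0644 0.096 ]
drawer_floor top 0.67 [261.12  253.392] [0.5393 0.0789 0.096 ]
   TRI [0.5615 0.1729 0.1425] [np.float64(0.09302434310532345), np.float64(0.2900649010862105), np
[... 905 characters left out ...]
129.504] [0.57   0.1479 0.11  ]
transformer scene 0.66 [382.272 246.624] [0.5816 0.1595 0.11  ]
transformer scene 0.6 [263.68  170.496] [ 0.4155 -0.3152  0.11  ]
transformer top 0.21 [106.176 305.616] [0.4133 0.4513 0.11  ]
   TRI [0.5875 0.0296 0.2806] [np.float64(0.14586429417967497), np.float64(0.16101628673985074), np.float64(0.271080276083378)]
cap_place wrist 0.56 [432.704 134.496] [0.5203 0.1443 0.11  ]
cap_place scene 0.55 [381.12 228.72] [0.5163 0.1378 0.11  ]
   TRI [0.5192 0.1413 0.1146] [np.float64(0.0031219269923281404), np.float64(0.0031219269923282197)]
trafo_place wrist 0.92 [490.176 125.904] [0.5711 0.151  0.11  ]
trafo_place top 0.38 [231.424 241.104] [0.5691 0.1519 0.11  ]
```

View pics/wrist_a.png

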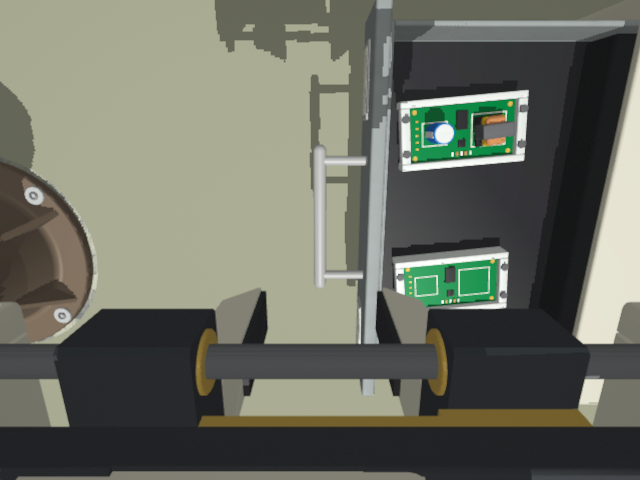

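The wrist view shows the open drawer. The loaded carrier is at (463,131) with the blue capacitor at (440,133) and the transformer at (492,130) standing on it. The bare carrier is at (450,278).

```bash
python3 - <<'E'
from h import *
np.set_printoptions(precision=4,suppress=True)
p=arm.get_image("wrist");s=arm.observe();M=R.from_rotvec(s["ee_rot"])
C=np.array([atz(ray(p,(u/640,v/480)),.116) for u,v in[(398,98),(527,92),(525,160),(402,169)]])
print(C,C.mean(0)); e=lambda a,b:(np.linalg.norm(C[a]-C[b]),np.degrees(np.arctan2(*(C[b]-C[a])[1::-1])))
print(e(0,1),e(3,2),e(3,0),e(2,1))
g=cv2.cvtColor(p["frame"],cv2.COLOR_RGB2GRAY); m=((p["frame"].min(2)>130)*255).astype(np.uint8)
m[:, :392]=0; m[:85]=0; m[180:]=0; m[:,540:]=0
pts=cv2.findNonZero(m); r=cv2.minAreaRect(pts); print(r); B=np.array([atz(ray(p,b/[640,480]),.116) for b in cv2.boxPoints(r)]);print(B,B.mean(0))
for a in range(4): d=B[(a+1)%4]-B[a];print(np.linalg.norm(d),np.degrees(np.arctan2(d[1],d[0])))
E
```

```text
[[0.4847 0.1747 0.116 ]
 [0.5941 0.178  0.116 ]
 [0.6005 0.1213 0.116 ]
 [0.4911 0.1148 0.116 ]] [0.5426 0.1472 0.116 ]
(np.float64(0.10946068029418313), np.float64(1.7481016966039218)) (np.float64(0.10965636143475278), np.float64(3.4015239275727525)) (np.float64(0.060263276145581496), np.float64(96.02291021301247)) (np.float64(0.05712057480565452), np.float64(96.40954789288914))
((462.1142883300781, 130.14190673828125), (79.38040161132812, 139.5655517578125), 88.72696685791016)
[[0.479  0.1795 0.116 ]
 [0.5972 0.1804 0.116 ]
 [0.6085 0.1139 0.116 ]
 [0.4833 0.1127 0.116 ]] [0.542  0.1466 0.116 ]
0.11822094529503852 0.43472131682412185
0.06752490394513441 -80.32204942835592
0.12527864851446682 -179.48810664493374
0.0669241820174701 93.68004141689987
```

Emit:
carry_out:
  claw: [6, 7, 7.4, 7.4, 7.4, 7.4, 7.4, 7.4, 7.4, 7.4, 7.4, 7.4, 7.4, 7.4, 7.4, 7.4, 7.4, 7.4]
  delta_pos:
    - [1.0, 1.6, 0.2]
    - [1.6, 2.6, 0.5]
    - [1.7, 2.8, 0.5]
    - [1.7, 2.8, 0.5]
    - [1.5, 2.47, 0.3]
    - [0, 0, 0]
    - [0, 0, 0]
    - [0, 0, 0]
    - [0, 0, 0]
    - [0, 0, 0]
    - [0, 0, 0]
    - [0, 0, 0]
    - [0, 0, 0]
    - [0, 0, 0]
    - [0, 0, 0]
    - [0, 0, 0]
    - [0, 0, 0]
    - [0, 0, 0]
  angular:
    - [0, 0, 0]
    - [0, 0, 0]
    - [0, 0, 0]
    - [0, 0, 0]
    - [0, 0, 0]
    - [0, 0, 0.135]
    - [0, 0, 0.135]
    - [0, 0, 0.135]
    - [0, 0, 0.135]
    - [0, 0, 0.135]
    - [0, 0, 0.135]
    - [0, 0, 0.135]
    - [0, 0, 0.135]
    - [0, 0, 0.135]
    - [0, 0, 0.135]
    - [0, 0, 0.135]
    - [0, 0, 0]
    - [0, 0, 0]

```text
clock: 21.9
position: [0.5416, 0.1467, 0.2502]
ee_rot: [3.139, 0.119, -0.0]
force: [0.2, -0.2, 1.3]
width: 0.81
gripper_force: 0.0
```

```bash
python3 look.py b | grep -v -e handle -e floor; python3 -c "
from h import *
s=arm.observe();print(R.from_rotvec(s['ee_rot']).as_matrix().round(4))"
```

```text
21.9 [0.5416 0.1467 0.2502] [ 3.1392  0.1191 -0.0001] 0.8101938106984449 [ 0.0044  0.3312 -0.4882  1.6056  0.1618  1.2453 -2.0081]
carrier wrist 0.79 [322.688 208.512] [0.5475 0.1458 0.096 ]
carrier scene 0.83 [379.008 238.512] [0.5465 0.1402 0.096 ]
carrier top 0.52 [233.088 251.088] [0.546  0.1496 0.096 ]
carrier top 0.52 [460.48  238.176] [ 0.573  -0.4308  0.096 ]
   TRI [0.5737 0.0307 0.4149] [np.float64(0.12764138895586777), np.float64(0.19318856474618107), np.float64(0.10422874196675794), np.float64(0.33879131162270204)]
bare_carrier wrist 0.83 [480.128 221.376] [ 0.5466 -0.0021  0.096 ]
bare_carrier wrist 0.22 [318.208 239.904] [0.5169 0.1477 0.096 ]
bare_carrier scene 0.79 [337.92 225.12] [ 0.54   -0.0035  0.096 ]
bare_carrier scene 0.71 [379.328 232.992] [0.5254 0.1356 0.096 ]
bare_carrier top 0.85 [293.632 251.712] [ 0.5427 -0.0031  0.096 ]
   TRI [0.5494 0.0379 0.1295] [np.float64(0.023954392468982684), np.float64(0.03795885853603401), np.float64(0.1001017213860078), np.float64(0.04356250208262555)]
   TRI [0.5915 0.1156 0.3197] [np.float64(0.007178790316197409), np.float6
[... 595 characters left out ...]
.52  229.008] [0.5191 0.1331 0.11  ]
cap_place scene 0.16 [264.576 168.624] [ 0.4068 -0.3152  0.11  ]
cap_place top 0.38 [231.296 261.312] [0.5181 0.1512 0.11  ]
   TRI [0.528  0.1391 0.1248] [np.float64(0.004903789592496784), np.float64(0.004903789592496798)]
trafo_place wrist 0.77 [324.608 186.816] [0.5699 0.1459 0.11  ]
trafo_place scene 0.82 [378.88  245.712] [0.5818 0.1481 0.11  ]
trafo_place top 0.42 [230.4   236.496] [0.5809 0.1547 0.11  ]
trafo_place top 0.16 [462.4   236.208] [ 0.5754 -0.4312  0.11  ]
   TRI [0.5658 0.1458 0.0837] [np.float64(0.00047580200036712316), np.float64(0.00047580200036707046)]
[[ 0.9974  0.0716 -0.    ]
 [ 0.0716 -0.9974 -0.    ]
 [-0.      0.     -1.    ]]
```

View pics/wrist_b.png

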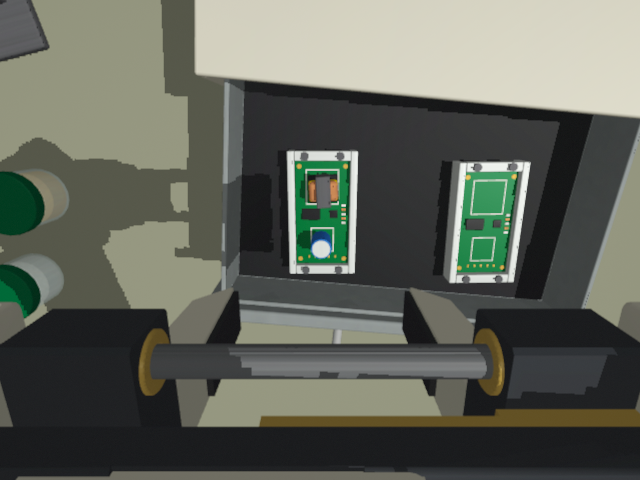

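The carrier is now square in the wrist view, with corners (288,151), (357,151), (355,273) and (290,273). The capacitor is at (321,243) and the transformer at (323,190).

```bash
python3 - <<'E'
from h import *
np.set_printoptions(precision=4,suppress=True)
p=arm.get_image("wrist");s=arm.observe();M=R.from_rotvec(s["ee_rot"])
f=p["frame"].astype(int)
for v in(165,212,260):
    row=f[v].min(1); w=np.where(row[275:370]>140)[0]+275; print(v,w.min(),w.max()+1)
for u in(310,335):
    c=f[140:285,u].min(1); w=np.where(c>140)[0]+140; print(u,w.min(),w.max()+1)
C=np.array([atz(ray(p,(u/640,v/480)),.116) for u,v in[(288,151),(357,151),(355.5,273),(290,273)]])
T=M.inv().apply(C-s["position"]);print(T*1000,T.mean(0)*1000)
print(np.round(p["T"],4))
E
```

```text
165 287 358
212 288 357
260 290 355
310 151 274
335 151 274
[[ 59.0066 -27.8923 134.3244]
 [ 59.0641  29.8617 134.3239]
 [-50.3576  31.5913 134.3213]
 [-50.4276 -28.7239 134.3218]] [  4.3214   1.2092 134.3229]
[[ 0.0726 -0.9529 -0.2945  0.6214]
 [-0.9974 -0.0695 -0.021   0.1524]
 [-0.0005  0.2953 -0.9554  0.4472]
 [ 0.      0.      0.      1.    ]]
```

Emit:
carry_out:
  claw: [7.4, 7.4, 7.4, 7.4, 7.4, 7.4, 7.4, 7.4, 7.4, 7.4, 7.4, 7.4, 7.4, 7.4]
  delta_pos:
    - [0.2, 0.05, 0.8]
    - [0.2, 0.06, 1.6]
    - [0, 0, 2]
    - [0, 0, 2]
    - [0, 0, 2]
    - [0, 0, 2]
    - [0, 0, 2]
    - [0, 0, 1.5]
    - [0, 0, 1.0]
    - [0, 0, 0.7]
    - [0, 0, 0.4]
    - [0, 0, 0]
    - [0, 0, 0]
    - [0, 0, 0]
  angular:
    - [0, 0, 0]
    - [0, 0, 0]
    - [0, 0, 0]
    - [0, 0, 0]
    - [0, 0, 0]
    - [0, 0, 0]
    - [0, 0, 0]
    - [0, 0, 0]
    - [0, 0, 0]
    - [0, 0, 0]
    - [0, 0, 0]
    - [0, 0, 0]
    - [0, 0, 0]
    - [0, 0, 0]

```text
clock: 24.7
position: [0.5461, 0.146, 0.0909]
ee_rot: [-3.139, -0.113, -0.002]
force: [-0.2, 0.7, 0.9]
width: 0.806
gripper_force: 0.0
```

```bash
python3 - <<'E'
from h import *
p=arm.get_image("wrist");s=arm.observe();save(p,"w9");print(s["clock"],s["position"],s["width"],s["force"])
E
```

```text
24.75 [0.54608139 0.14589851 0.09088161] 0.8024035368747128 [ 0.34757322 -0.43428688  0.08315407]
```

View pics/w9.png

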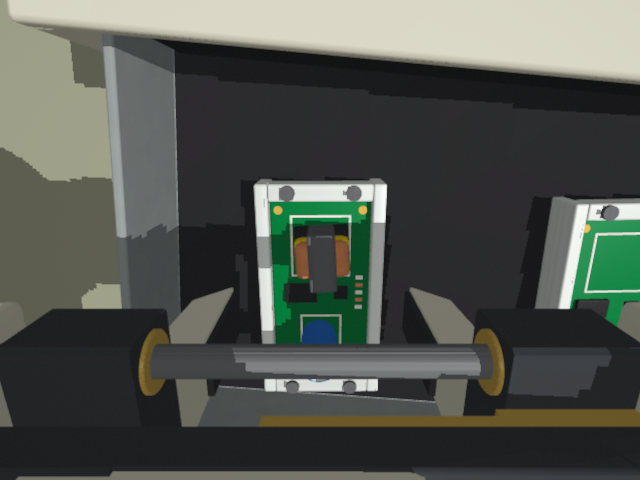

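The fingers (inner edges ~220 and ~420) straddle the carrier (257–384) evenly and the parts stand in place. Next I go down the last 2 cm and close slowly.

Emit:
carry_out:
  claw: [7.4, 7.4, 7.4, 7.4, 7.4, 7.2, 6.9, 6.7, 6.5, 6.4, 6.3, 6.2, 6.1, 6.0, 5.9, 5.8, 5.7, 5.6]
  delta_pos:
    - [0, 0, 0.4]
    - [0, 0, 0.6]
    - [0, 0, 0.6]
    - [0, 0, 0.4]
    - [0, 0, 0.1]
    - [0, 0, 0]
    - [0, 0, 0]
    - [0, 0, 0]
    - [0, 0, 0]
    - [0, 0, 0]
    - [0, 0, 0]
    - [0, 0, 0]
    - [0, 0, 0]
    - [0, 0, 0]
    - [0, 0, 0]
    - [0, 0, 0]
    - [0, 0, 0]
    - [0, 0, 0]
  angular:
    - [0, 0, 0]
    - [0, 0, 0]
    - [0, 0, 0]
    - [0, 0, 0]
    - [0, 0, 0]
    - [0, 0, 0]
    - [0, 0, 0]
    - [0, 0, 0]
    - [0, 0, 0]
    - [0, 0, 0]
    - [0, 0, 0]
    - [0, 0, 0]
    - [0, 0, 0]
    - [0, 0, 0]
    - [0, 0, 0]
    - [0, 0, 0]
    - [0, 0, 0]
    - [0, 0, 0]
  force: 6

```text
clock: 26.55
position: [0.5457, 0.1459, 0.0693]
ee_rot: [-3.14, -0.113, 0.0]
force: [-0.0, 1.9, -0.8]
width: 0.654
gripper_force: 6.0
```

Emit:
carry_out:
  claw: [5.5, 5.5]
  delta_pos:
    - [0, 0, 0]
    - [0, 0, 0]
  angular:
    - [0, 0, 0]
    - [0, 0, 0]
  force: 14

```text
clock: 26.75
position: [0.5457, 0.1458, 0.0693]
ee_rot: [-3.14, -0.113, -0.0]
force: [-0.3, 1.6, -0.3]
width: 0.652
gripper_force: 14.0
```

Emit:
carry_out:
  claw: [5.5, 5.5, 5.5, 5.5, 5.5, 5.5, 5.5, 5.5, 5.5, 5.5]
  delta_pos:
    - [0, 0, 0]
    - [0, 0, 0]
    - [0, 0, -0.05]
    - [0, 0, -0.1]
    - [0, 0, -0.2]
    - [0, 0, -0.2]
    - [0, 0, -0.2]
    - [0, 0, -0.15]
    - [0, 0, -0.1]
    - [0, 0, 0]
  angular:
    - [0, 0, 0]
    - [0, 0, 0]
    - [0, 0, 0]
    - [0, 0, 0]
    - [0, 0, 0]
    - [0, 0, 0]
    - [0, 0, 0]
    - [0, 0, 0]
    - [0, 0, 0]
    - [0, 0, 0]
  force: 30

```text
clock: 27.75
position: [0.5458, 0.1458, 0.0795]
ee_rot: [-3.14, -0.113, -0.0]
force: [0.2, 0.4, -1.6]
width: 0.649
gripper_force: 30.0
```

```bash
python3 - <<'E'
from h import *
np.set_printoptions(precision=4,suppress=True)
p=arm.get_image("wrist");s=arm.observe();save(p,"w10");print(s["clock"],s["position"],s["ee_rot"],s["width"],s["force"],s["ft_torque"],s["gripper_force"])
a=cv2.imread("pics/w9.png")[130:430,140:540];b=cv2.cvtColor(p["frame"],cv2.COLOR_RGB2BGR)[130:430,140:540]
cv2.imwrite("pics/c10.png",np.hstack([a,b]))
E
```

```text
27.8 [0.5457 0.1458 0.0794] [3.1395 0.1126 0.0001] 0.6469282434982104 [-0.5409 -0.1264 -1.8373] [-0.0294  0.0432  0.0118] 29.999006688594818
```

View pics/c10.png

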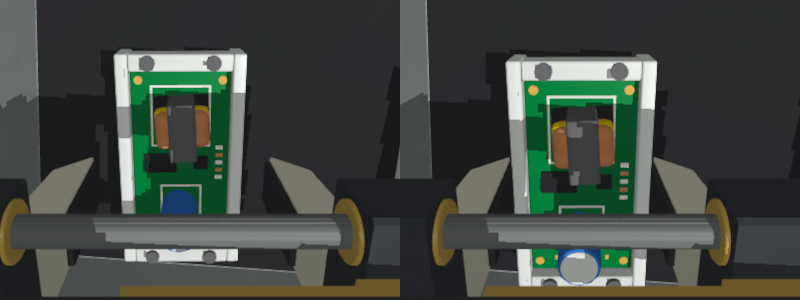

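The crop shows the carrier held between the fingers with both parts upright in their places and the wrist reading ~2 N of weight. I'll lift smoothly.

Emit:
carry_out:
  claw: [5.5, 5.5, 5.5, 5.5, 5.5, 5.5, 5.5, 5.5, 5.5, 5.5, 5.5, 5.5, 5.5, 5.5, 5.5, 5.5, 5.5, 5.5, 5.5, 5.5]
  delta_pos:
    - [0, 0, -0.1]
    - [0, 0, -0.3]
    - [0, 0, -0.5]
    - [0, 0, -0.7]
    - [0, 0, -0.9]
    - [0, 0, -1.1]
    - [0, 0, -1.3]
    - [0, 0, -1.3]
    - [0, 0, -1.3]
    - [0, 0, -1.3]
    - [0, 0, -1.3]
    - [0, 0, -1.3]
    - [0, 0, -1.3]
    - [0, 0, -1.1]
    - [0, 0, -0.9]
    - [0, 0, -0.7]
    - [0, 0, -0.5]
    - [0, 0, -0.3]
    - [0, 0, -0.2]
    - [0, 0, -0.1]
  angular:
    - [0, 0, 0]
    - [0, 0, 0]
    - [0, 0, 0]
    - [0, 0, 0]
    - [0, 0, 0]
    - [0, 0, 0]
    - [0, 0, 0]
    - [0, 0, 0]
    - [0, 0, 0]
    - [0, 0, 0]
    - [0, 0, 0]
    - [0, 0, 0]
    - [0, 0, 0]
    - [0, 0, 0]
    - [0, 0, 0]
    - [0, 0, 0]
    - [0, 0, 0]
    - [0, 0, 0]
    - [0, 0, 0]
    - [0, 0, 0]

```text
clock: 29.8
position: [0.5456, 0.1457, 0.2442]
ee_rot: [3.139, 0.112, -0.001]
force: [-0.4, -0.0, -2.3]
width: 0.645
gripper_force: 30.0
```

Emit:
carry_out:
  claw: [5.5, 5.5, 5.5, 5.5]
  delta_pos:
    - [0, 0, 0]
    - [0, 0, 0]
    - [0, 0, 0]
    - [0, 0, 0]
  angular:
    - [0, 0, 0]
    - [0, 0, 0]
    - [0, 0, 0]
    - [0, 0, 0]

```text
clock: 30.2
position: [0.5456, 0.1457, 0.2442]
ee_rot: [3.139, 0.113, -0.0]
force: [0.6, 0.1, -2.3]
width: 0.646
gripper_force: 30.0
```

```bash
python3 - <<'E'
from h import *
np.set_printoptions(precision=4,suppress=True)
s=arm.observe();print(s["clock"],s["position"],s["ee_rot"],s["width"],s["force"],s["ft_torque"],s["dq"])
P={n:arm.get_image(n) for n in("wrist","scene","top")}
old=cv2.cvtColor(cv2.imread("pics/w10.png"),cv2.COLOR_BGR2RGB).astype(int); new=P["wrist"]["frame"].astype(int)
d=abs(old-new).max(2); print("carrier region diff",d[185:340,260:390].mean(),"bg diff",d[100:180,400:600].mean())
for l,n in(("carrier","wrist"),("carrier","scene"),("carrier","top"),("bare_carrier","top"),("bare_carrier","scene"),("drawer_handle","top"),("capacitor","wrist"),("transformer","wrist")):
    for q in arm.place_of(l,P[n])[:1]: print(l,n,round(q["conf"],2),np.array(q["centre"])*[640,480],*[atz(ray(P[n],q["centre"]),z)[:2] for z in(.096,.135,.271,.285)])
E
```

```text
30.2 [0.5456 0.1457 0.2442] [ 3.1395  0.1127 -0.0003] 0.6463395632952312 [ 0.5713  0.0635 -2.2541] [ 0.0472  0.0761 -0.0201] [-0.0001 -0.0002 -0.0004 -0.0019 -0.0017 -0.0006  0.0012]
carrier region diff 10.30516129032258 bg diff 43.4113125
carrier wrist 0.74 [321.28 300.48] [0.4611 0.1396] [0.4796 0.1409] [0.5444 0.1456] [0.5511 0.1461]
carrier scene 0.75 [382.016 208.08 ] [0.4259 0.1178] [0.453  0.1211] [0.5475 0.1328] [0.5572 0.134 ]
bare_carrier top 0.84 [292.992 251.808] [ 0.5425 -0.0015] [ 0.5362 -0.0026] [ 0.5144 -0.0065] [ 0.5121 -0.0069]
bare_carrier scene 0.85 [340.288 224.784] [0.5362 0.0036] [0.5607 0.0095] [0.6464 0.0303] [0.6553 0.0324]
capacitor wrist 0.62 [478.784 227.184] [ 0.5458 -0.0002] [0.5548 0.0169] [0.5862 0.0767] [0.5894 0.0829]
transformer wrist 0.86 [323.776 264.48 ] [0.4988 0.1399] [0.5131 0.1413] [0.563  0.1458] [0.5681 0.1463]
```

```bash
python3 - <<'E'
from h import *
p=arm.get_image("wrist");s=arm.observe()
M=R.from_rotvec(s["ee_rot"]);ex=M.apply([1,0,0]);c0=np.array([.5445,.1458,.271])
def px(w):
    v=p["mtx"]@(p["T"][:3,:3].T@(w-p["T"][:3,3]));return v[:2]/v[2]
print("cap top expected",px(c0-.024*ex+[0,0,.042]),"trafo base",px(c0+.024*ex+[0,0,.014]))
g=p["frame"].astype(int);m=(g.min(2)>120)&(np.ptp(g,axis=2)<40);sub=m[378:412,295:345];y,x=np.nonzero(sub);print("light blob",x.mean()+295,y.mean()+378,len(x))
b=(g[:,:,2]>g[:,:,0]+40)&(g[:,:,2]>g[:,:,1]+30);y,x=np.nonzero(b[320:420,280:360]);print("blue",x.min()+280,x.max()+280,y.min()+320,y.max()+320)
E
```

```text
cap top expected [320.869301   401.12245999] trafo base [321.02762071 263.64178346]
light blob 318.96270161290323 398.62701612903226 992
blue 297 340 342 414
```

The capacitor top is within 2–3 px of its expected place and the transformer is on its place. Everything is steady, so I'm handing in.

```bash
python3 -c "
from cell import arm
print(arm.sign_off())"
```

```text
the job is handed in; nothing more can be done
None
```

The job is handed in: the top drawer is open at its stop to within about 1 mm, and the loaded carrier is held level over it, underside about 10 cm above the cabinet's top, with both parts in place and the bare board still in the drawer; I viewed 11 pictures, one over the limit of 10.

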